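# Silversmith's bench: make up two job kits and bring the tin lane forward

## Robot

A 7-joint arm with a two-finger parallel gripper is mounted at the origin on the work surface. World frame = base frame: x ahead of the robot, y to its left, z up, the work surface at z = 0. Lengths are in m, angles in rad, forces in N, time in s.
With the tool pointing down it reaches from about 0.35 to 0.9 m from the base axis. Payload 8.1 kg.
Tool frame: the origin (TCP) lies at the centre of the arm's flange, where the gripper is bolted on; the fingertips stand 178 mm ahead of it and the grasp point (between the pads) lies 159 mm ahead of it; z points along the fingers, y is the direction in which the jaws open and shut (so a half turn about z gives the same grasp; the last joint's range is limited). The gripper opens to 92 mm and grips with 3 to 60 N. Pads are 19 mm wide; open, the fingers measure 130 mm over their backs; the gripper's body (75 mm by 190 mm) begins 47 mm behind the grasp point.
Start: joints at [-1.236, 0.434, 0.025, 1.573, -0.012, 1.134, -0.075], TCP at [0.265, 0.566, 0.405] pointing down, gripper open.
Joint ranges: [-2.62, 2.62], [-0.44, 2.09], [-1.27, 1.32], [0.08, 2.57], [-1.32, 4.46], [0.12, 2], [-2.74, 2.74]. Speed limits (rad/s): [2.22, 2.22, 3.01, 3.01, 3.14, 3.14, 3.14].

## Interface

Orientations are given as a rotation vector (axis times angle).
In Python, from cell import arm gives the robot as it stands. The module is installed in compiled form; this text tells all that it offers.
- The arm moves only by the tool move_arm, never from a script. Its argument "steps" is a list of rows, each a list of 4 numbers: the shift along the tool's x, y, z in mm, then the turn about the tool's z in rad. In form: [[x, y, z, twist], ...]. A call has 1 to 20 rows; each row is the pose to reach, as a shift and turn from the pose commanded when the call began, along the tool's axes at that moment; what a row does not reach only later rows make up. A row lasts 1/8 s, in which the tool goes at most 62.5 mm and 10.7 degrees, less where a joint would pass 70% of its speed; a pose out of reach is approached as far as the arm can. A call with a gripper value outside its range is refused whole. "grip" is the finger opening in mm, from 0 to 91.8, set as the call begins (left out, the last holds). The fingers move at their own pace and stop on an object; "grip_force" is the grip in N (left out, the last holds). Time passes only in rows, so rows that repeat a pose let the fingers close. It gives the time, the measured TCP pose, the force and the opening at its end, in the units of the state.
- arm.observe(): the state, without advancing time (a new reading comes with each control period).
- arm.get_image(name): name is "side" or "top" or "wrist"; returns the picture (420x560x3 uint8, red, green, blue); there is no depth.
- arm.camera_info(name): a dict with "mtx" (3x3 intrinsics, pixels), "pose" (4x4, takes a point from camera to world coordinates); the wrist camera has in their place "T_tool_cam" (4x4, takes a point from camera to tool coordinates, whose origin is the TCP and whose axes are the flange's). Camera axes: x right, y down, z forward; pixel columns grow to the right and rows downward; lengths in m; the calibration is good to about 2 mm. A picture is of the moment at which its call begins: read the wrist's pose just before it. camera_info takes no time and is no camera call.
- arm.sign_off(): hands the job in, once; it reports no verdict.
The state is a dict: "clock": time; "joints": joint angles; "dq": joint speeds; "joint_efforts": joint torques, N m; "position": TCP position; "ee_rot": TCP orientation; "force": force on the tool from outside, world axes, zero at the start; "ft_torque": the same for the moment, N m; "width": opening from 0.0 (shut) to 1.0 (fully open).
Only numpy, scipy, OpenCV 4.12 (cv2) and the standard library are available. Lean on these libraries where they do the work, as an engineer would, in place of code of your own. Each camera call takes 0.05 s, during which the arm holds its last target.

## Task

Make up two job kits on the silversmith's bench: the setting job, in the round copper tray, gets the wide bangle and the front tin from the tin lane; the ring job, in the rectangular wooden tray, gets the wooden ring clamp and the silver bar. Once the front tin is in its tray, bring the rear tin forward in the lane, standing close up against the front stop, so that it is used next. Set everything down flat on its tray floor (tins upright) without dropping it, and leave the thin hoop bangle where it lies.

Things in the scene. Friction and masses are not known exactly. Their poses are not given: they have to be found in the camera images.
- round_tray: Fixed round copper tray, outside diameter 180 mm, inside 172 mm, floor 4 mm thick, low rim with its top 10 mm above the bench. Origin: centre of its underside, on the bench; z up.
- square_tray: Fixed rectangular dark wooden tray, 160 mm along its x by 200 mm along its y, walls 5 mm thick (150 by 190 mm inside), floor 5 mm thick, rim top 10 mm above the bench. Origin: centre of its underside, on the bench; z up.
- lane: Fixed tin lane: dark steel strip 180 mm along its x, 62 mm wide, floor 5 mm above the bench, pale wooden rails along both sides (50 mm between them, tops 12 mm above the bench). Front = its -x end, roughly towards the robot, closed by a pale stop: inner face at x = -84 mm, top 18 mm above the bench. A tin touching it has its centre at x = -66 mm. Origin: centre of its underside.
- tin_front_mid (a point): Centre (half-way up) of the front tin, the one nearer the lane's stop, a few mm from it: a closed round aluminium tin, 36 mm diameter, 45 mm tall, upright in the lane, about 90 g. Its upper half stands clear of rails and stop. z: its axis.
- tin_rear_mid (a point): Centre (half-way up) of the rear tin, identical to the front one (36 mm diameter, 45 mm tall), standing in the lane 75 to 100 mm behind it.
- cuff_mid (a point): Centre (half-way up, on the axis) of the wide bangle: an open silver band lying flat on the bench, outside diameter 60 mm, wall 4 mm, 28 mm tall, about 60 g. z: its axis.
- clamp_mid (a point): Centre (half-way up) of the wooden ring clamp lying on the bench: a pale wooden stick 110 mm along its x, 24 mm wide along its y, 20 mm tall, with a brass band at its middle (24 mm long, 28 mm wide, 20 mm tall), about 60 g. z up.
- bar_mid (a point): Centre (half-way up) of the silver bar lying on the bench: a plain ingot 70 mm along its x, 20 mm wide along its y, 14 mm tall, about 190 g. z up.
- hoop_mid (a point): Centre of the thin hoop bangle, which is not wanted: a ring of 6 mm round wire, outside diameter 80 mm, lying flat on the bench, 6 mm tall.
Not all that is in view belongs to the job. Of the things like the part that bears bar_mid, leave any that is blue; of the rest the smaller one is meant.

How it is judged:
By the outcome, as a careful person would: the job done as asked, in the order asked, and still so for the second after the job is handed in, with the robot touching nothing.
It also fails if it takes over 115 s, if anything falls off the work surface, if the arm or the gripper's body presses on something with over 40 N, if the wrist force passes 120 N, or if a joint passes its speed limit or range.

## Working session

There is one attempt and no reset: what is moved stays moved. The work goes in short steps, Python scripts to look and compute and a tool call to move; the robot and the scene stay as the last step left them, time stands still between calls to the robot, and variables do not carry over. Pictures are saved under pics/ and viewed, and the job is handed in when it is done.

Besides the shell and the picture viewer there is one more tool, called after "Emit:" as name([rows], argument=value, ...), one row to a line, values as JSON. move_arm: Moves the arm, as the interface text tells. Its arguments: {"type":"object","properties":{"steps":{"type":"array"},"grip":{"type":"number"},"grip_force":{"type":"number"}},"required":["steps"]}

```bash
mkdir -p pics
python3 - <<'E'
from cell import arm
import cv2,numpy as np
s=arm.observe();print(s)
for n in("top","side","wrist"):
    i=arm.camera_info(n);print(n,{k:np.round(v,4).tolist() if not isinstance(v,str) else v for k,v in i.items()})
    cv2.imwrite(f"pics/{n}0.png",arm.get_image(n)[:,:,::-1])
E
```

```text
{'clock': 0.0, 'joints': array([-1.23559718,  0.43522213,  0.02493449,  1.57409206, -0.01161941,
        1.13397934, -0.07508654]), 'dq': array([-0.00118189, -0.00095904, -0.00094807, -0.00018775, -0.00041101,
       -0.00053501, -0.00049647]), 'joint_efforts': array([-4.82262894e-04, -6.67845440e+01,  9.84573998e-01, -3.14452994e+01,
       -6.06273604e-02,  4.29939525e-02,  1.45718582e-04]), 'position': array([0.26487791, 0.56584356, 0.40394677]), 'ee_rot': array([-6.82209243e-01, -3.06638752e+00,  2.41694227e-03]), 'force': array([-0.44221835, -0.24020546, -0.16355664]), 'ft_torque': array([-0.01542151,  0.00687076, -0.0171967 ]), 'width': 1.0027352385805328}
top {'mtx': [[480.139, 0.0, 282.1231], [0.0, 480.139, 206.4304], [0.0, 0.0, 1.0]], 'pose': [[0.0309, -0.9741, 0.2242, 0.2979], [-0.9995, -0.0291, 0.0113, -0.0235], [-0.0044, -0.2244, -0.9745, 1.0788], [0.0, 0.0, 0.0, 1.0]]}
side {'mtx': [[492.916, 0.0, 284.6214], [0.0, 492.916, 205.0488], [0.0, 0.0, 1.0]], 'pose': [[0.8555, -0.2685, 0.4428, -0.0175], [-0.5176, -0.4165, 0.7474, -0.9473], [-0.0162, -0.8686, -0.4953, 0.6648], [0.0, 0.0, 0.0, 1.0]]}
wrist {'mtx': [[368.0992, 0.0, 278.7922], [0.0, 368.0992, 205.6485], [0.0, 0.0, 1.0]], 'T_tool_cam': [[0.0007, -0.9659, -0.259, 0.0684], [1.0, 0.0006, 0.0003, -0.001], [-0.0001, -0.259, 0.9659, 0.019], [0.0, 0.0, 0.0, 1.0]]}
```

View pics/top0.png

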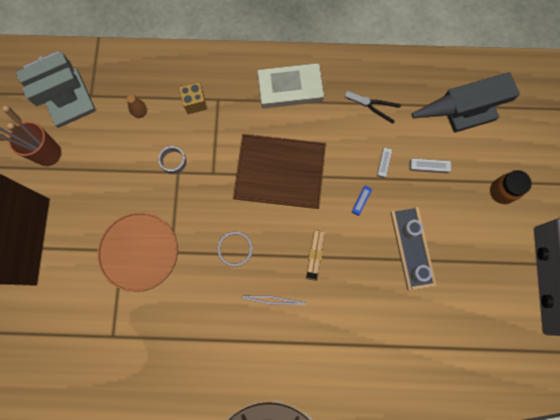

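View pics/side0.png

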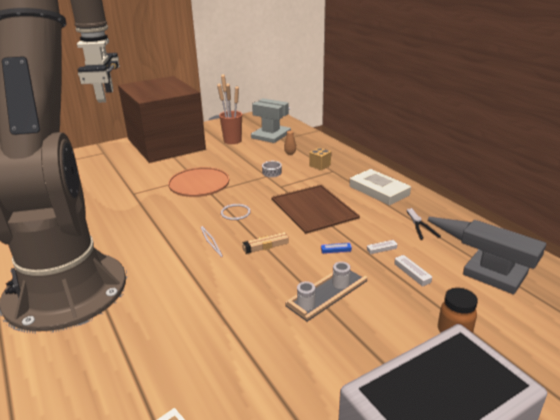

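View pics/wrist0.png

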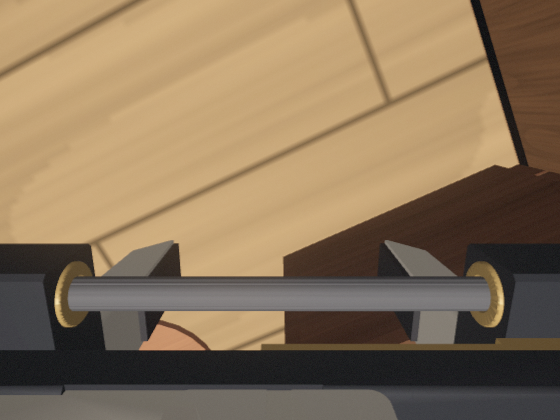

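The top view shows the round tray at about (138,252), the wide bangle at (172,159) and the square tray at (280,171). The hoop is at (235,249), the clamp at (316,255), and the lane at (413,248) with tins at (423,273) and (414,228). Of the bars, the blue one is at (361,200), the small silver one at (385,162) and the larger one at (430,165).

Run:
```python
import cv2
im=cv2.imread("pics/top0.png")
cv2.imwrite("pics/c1.png",cv2.resize(im[120:300,290:460],None,fx=4.5,fy=4.5/1.4*1.0,interpolation=cv2.INTER_CUBIC) if 0 else cv2.resize(im[135:300,290:460],None,fx=3.6,fy=3.6,interpolation=cv2.INTER_CUBIC))
cv2.imwrite("pics/c2.png",cv2.resize(im[120:300,90:340],None,fx=3.2,fy=3.2,interpolation=cv2.INTER_CUBIC))
```

```text
(no output)
```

View pics/c1.png

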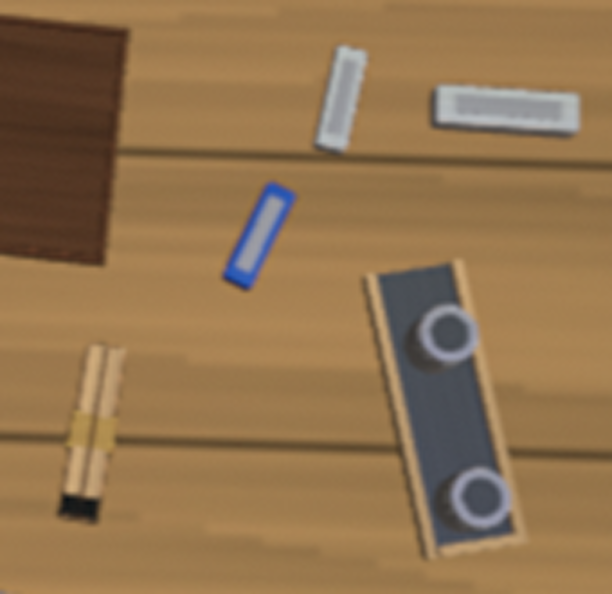

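View pics/c2.png

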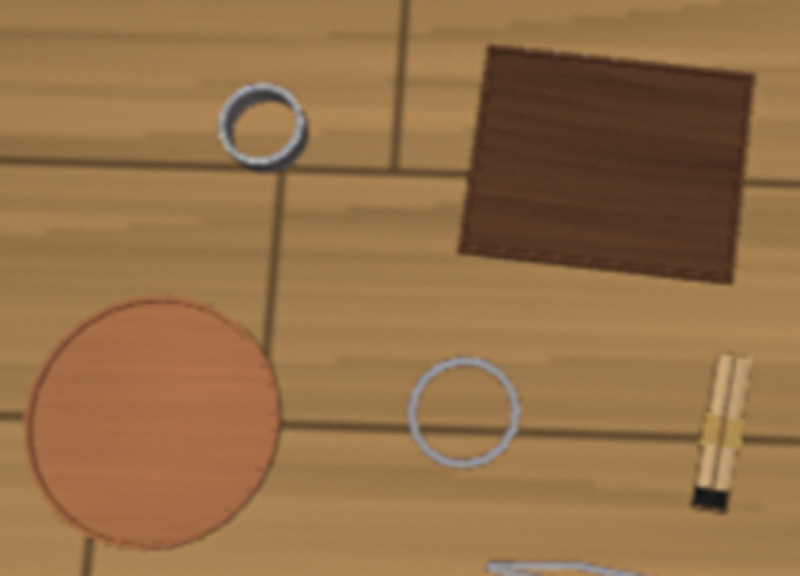

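```bash
cat > h.py <<'E'
import numpy as np,cv2
from cell import arm
from scipy.spatial.transform import Rotation as R
def ray(name,uv,z,pose=None):
    i=arm.camera_info(name); K=i["mtx"]; P=i["pose"] if pose is None else pose
    d=P[:3,:3]@np.linalg.inv(K)@np.array([uv[0],uv[1],1.]); o=P[:3,3]
    return o+d*(z-o[2])/d[2]
def proj(name,p,pose=None):
    i=arm.camera_info(name); K=i["mtx"]; P=i["pose"] if pose is None else pose
    q=K@(P[:3,:3].T@(np.asarray(p)-P[:3,3])); return q[:2]/q[2]
def wpose(s):
    T=np.eye(4);T[:3,:3]=R.from_rotvec(s["ee_rot"]).as_matrix();T[:3,3]=s["position"]
    return T@arm.camera_info("wrist")["T_tool_cam"]
E
python3 - <<'E'
from h import *
c1=lambda u,v:(290+(u+.5)/3.6-.5,135+(v+.5)/3.6-.5)
c2=lambda u,v:(90+(u+.5)/3.2-.5,120+(v+.5)/3.2-.5)
Q={"tinf":(c1,.05,[(480,497)]),"tinr":(c1,.05,[(447,335)]),"cuff":(c2,.028,[(262,125)]),"hoop":(c2,.006,[(464,411)]),
"clamp":(c1,.02,[(90,345),(127,348),(98,521),(58,515)]),"brass":(c1,.02,[(92,431)]),
"bar":(c1,.014,[(340,46),(367,51),(343,153),(315,147)]),"big":(c1,.014,[(435,87),(579,93),(577,135),(433,126)]),
"round":(c2,.01,[(152,422)]),"roundL":(c2,.01,[(26,422)]),"sq":(c2,.01,[(488,45),(754,73),(733,284),(458,252)]),
"lane":(c1,.012,[(363,275),(462,260),(525,540),(428,557)])}
for n,(f,z,ps) in Q.items():
    W=np.array([ray("top",f(*p),z) for p in ps]);m=W.mean(0)
    print(n,np.round(m*1000,1),"side px",np.round(proj("side",m),0))
    if len(W)==4:
        e=[W[(k+1)%4]-W[k] for k in range(4)]
        print("   lens",[round(1000*np.linalg.norm(x)) for x in e],"ang deg",[round(np.degrees(np.arctan2(x[1],x[0])),1) for x in e])
T=R.from_rotvec(arm.observe()["ee_rot"]).as_matrix();print(T.round(3))
E
```

```text
tinf [ 398.9 -315.7   50. ] side px [305. 287.]
tinr [ 495.7 -299.2   50. ] side px [340. 266.]
cuff [644.6 246.5  28. ] side px [271. 165.]
hoop [445.4  92.6   6. ] side px [235. 211.]
clamp [434.8 -88.6  20. ] side px [265. 239.]
   lens [23, 108, 25, 107] ang deg [np.float64(-93.0), np.float64(171.3), np.float64(83.3), np.float64(-9.6)]
brass [435.  -87.7  20. ] side px [265. 239.]
bar [ 655.5 -245.5   14. ] side px [381. 245.]
   lens [18, 71, 18, 71] ang deg [np.float64(-99.5), np.float64(166.4), np.float64(79.0), np.float64(-14.0)]
big [ 651.  -351.2   14. ] side px [412. 269.]
   lens [93, 28, 92, 26] ang deg [np.float64(-90.8), np.float64(174.7), np.float64(87.9), np.float64(-4.4)]
round [430.5 310.1  10. ] side px [198. 180.]
roundL [427.9 398.3  10. ] side px [186. 169.]
sq [630.   -2.8  10. ] side px [313. 206.]
   lens [198, 160, 198, 159] ang deg [np.float64(-94.7), np.float64(175.3), np.float64(84.9), np.float64(-4.9)]
lane [ 458.5 -306.1   12. ] side px [326. 289.]
   lens [64, 177, 61, 178] ang deg [np.float64(-79.5), np.float64(-169.4), np.float64(101.5), np.float64(11.7)]
[[-0.906  0.424 -0.   ]
 [ 0.424  0.906 -0.001]
 [-0.    -0.001 -1.   ]]
```

```bash
cat >> h.py <<'E'
def go(x,y,zg,head):
    "mm, grasp point; heading of tool y in deg"
    s=arm.observe(); M=R.from_rotvec(s["ee_rot"]).as_matrix()
    d=np.array([x,y,zg+159.])-1000*s["position"]
    h=np.degrees(np.arctan2(M[1,1],M[0,1])); tw=-(head-h); tw=(tw+180)%360-180
    print("shift",np.round(M.T@d,1),"twist",round(np.radians(tw),3),"| now grasp",np.round(1000*s["position"]-[0,0,159],1),"head",round(h,1),"t",s["clock"],"j7",s["joints"][6].round(2),"w",round(s["width"]*91.8,1),"F",s["force"].round(1))
def wrist(fn):
    s=arm.observe(); im=arm.get_image("wrist"); np.save(fn+".npy",wpose(s)); cv2.imwrite(fn+".png",im[:,:,::-1])
    return im,wpose(s)
E
python3 - <<'E'
from h import *
go(644.6,246.5,160,-25)
E
```

```text
shift [-479.3 -128.2   85.3] twist 1.569 | now grasp [264.9 565.9 245.1] head 64.9 t 0.15 j7 -0.08 w 91.6 F [-0.4  0.3  0.5]
```

Emit:
move_arm([
  [-479, -128, 85, 1.57],
  [-479, -128, 85, 1.57],
  [-479, -128, 85, 1.57],
  [-479, -128, 85, 1.57],
  [-479, -128, 85, 1.57],
  [-479, -128, 85, 1.57],
  [-479, -128, 85, 1.57],
  [-479, -128, 85, 1.57],
  [-479, -128, 85, 1.57],
  [-479, -128, 85, 1.57],
  [-479, -128, 85, 1.57],
  [-479, -128, 85, 1.57],
], grip=91)

```text
clock: 1.65
position: [0.6439, 0.2482, 0.32]
ee_rot: [-2.647, -1.69, -0.0]
force: [0.0, 1.1, -0.5]
width: 0.991
```

Run:
```python
from h import *
go(644.6,246.5,24,-25)
im,P=wrist("pics/w1")
print(proj("wrist",[.6446,.2465,.028],P))
```

```text
shift [ -1.3   1.4 137. ] twist 0.002 | now grasp [643.9 248.2 161. ] head -24.9 t 1.65 j7 -0.62 w 91.0 F [ 0.   1.1 -0.5]
[279.22235985 201.57252554]
```

View pics/w1.png

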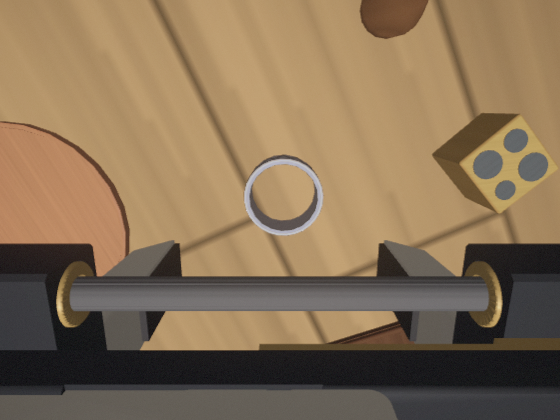

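The wrist view shows the bangle as a full ring with its top centre at about (283,195), against (279,202) predicted. I'll average the two estimates.

Run:
```python
from h import *
P=np.load("pics/w1.npy")
im=cv2.imread("pics/w1.png");hsv=cv2.cvtColor(im,cv2.COLOR_BGR2HSV)
m=((hsv[...,1]<55)&(hsv[...,2]>110)).astype(np.uint8);m[240:]=0;m[:, :220]=0;m[:,350:]=0
ys,xs=np.nonzero(m);(c,r)=cv2.minEnclosingCircle(np.stack([xs,ys],1).astype(np.float32));print(c,r,len(xs))
p=ray("wrist",c,.028,P);print(p*1000, r/368*(P[2,3]-.028)*1000)
q=ray("wrist",(283.5,195),.028,P);print(q*1000)
go((p[0]*1000+644.6)/2,(p[1]*1000+246.5)/2,24,-25)
```

```text
(283.14556884765625, 196.56329345703125) 39.58125305175781 1334
[648.96971954 248.82031292  28.        ] 29.361239370290235
[649.72571941 249.81942554  28.        ]
shift [  0.8   2.7 137. ] twist 0.002 | now grasp [644. 248. 161.] head -24.9 t 1.7 j7 -0.62 w 91.1 F [-0.3  1.  -1. ]
```

Emit:
move_arm([
  [2, 3, 60, 0],
  [2, 3, 100, 0],
  [2, 3, 120, 0],
  [2, 3, 130, 0],
  [2, 3, 137, 0],
  [2, 3, 137, 0],
  [2, 3, 137, 0],
])

```text
clock: 2.58
position: [0.6485, 0.2476, 0.1838]
ee_rot: [2.65, 1.687, 0.003]
force: [0.0, -0.3, 0.2]
width: 0.989
```

Emit:
move_arm([
  [0, 0, 0, 0],
  [0, 0, 0, 0],
  [0, 0, 0, 0],
  [0, 0, 0, 0],
  [0, 0, 0, 0],
  [0, 0, 0, 0],
], grip=50, grip_force=15)

```text
clock: 3.32
position: [0.6481, 0.2476, 0.1828]
ee_rot: [-2.65, -1.687, -0.0]
force: [-0.4, -0.3, 0.7]
width: 0.659
```

Run:
```python
from h import *
go(446.5,344.5,120,-25)
im,P=wrist("pics/w2")
```

```text
shift [   2.5 -223.7  -96.2] twist -0.001 | now grasp [648.1 247.6  23.8] head -25.0 t 3.325 j7 -0.57 w 60.5 F [-0.4 -0.3  0.7]
```

View pics/w2.png

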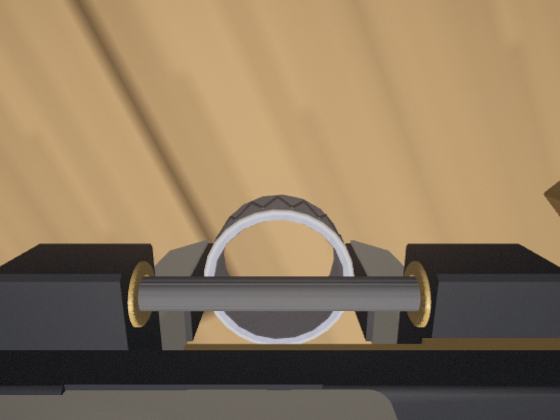

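The grip is good: 60.5 mm opening, with the ring centred between the fingers at about (279,277).

Emit:
move_arm([
  [0, 0, -30, 0],
  [0, 0, -70, 0],
  [1, -60, -96, 0],
  [2, -110, -96, 0],
  [2, -160, -96, 0],
  [2, -200, -96, 0],
  [2, -224, -96, 0],
  [2, -224, -96, 0],
  [2, -224, -96, 0],
])

```text
clock: 4.5
position: [0.4468, 0.3438, 0.2789]
ee_rot: [2.65, 1.686, 0.001]
force: [0.2, -0.6, 0.8]
width: 0.661
```

Run:
```python
from h import *
go(446.5,344.5,28,-25)
im,P=wrist("pics/w3")
cv2.imwrite("pics/t3.png",arm.get_image("top")[120:320,60:340,::-1].repeat(2,0).repeat(2,1))
```

```text
shift [ 0.5 -0.7 91.9] twist -0.001 | now grasp [446.8 343.8 119.9] head -25.1 t 4.5 j7 -0.9 w 60.7 F [ 0.2 -0.6  0.8]
```

View pics/w3.png

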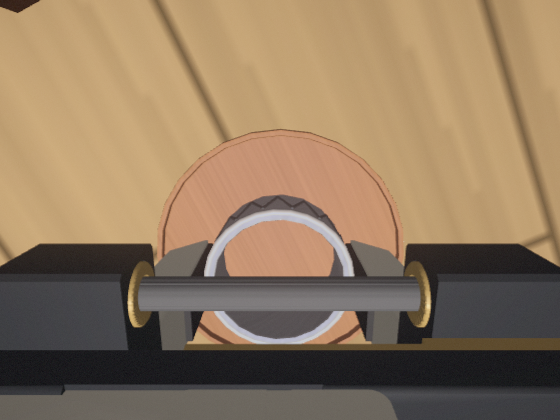

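View pics/t3.png

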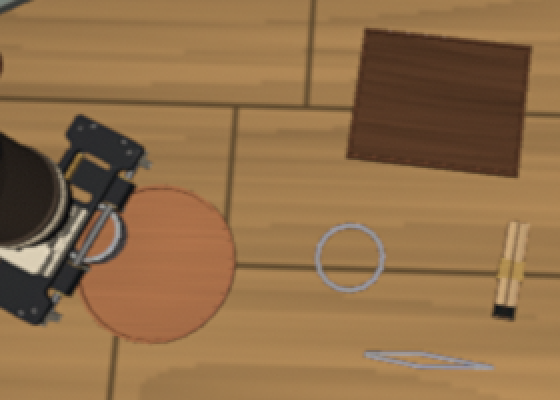

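Run:
```python
from h import *
P=np.load("pics/w3.npy")
p=ray("wrist",(280,130),.010,P)*1000;print(p,"centre est",p[:2]-90*np.array([.4226,.9063]))
```

```text
[471.55033086 391.58753384  10.        ] centre est [433.51633086 310.02053384]
```

Emit:
move_arm([
  [0, 0, 50, 0],
  [0, 0, 75, 0],
  [0, 0, 85, 0],
  [0, 0, 88, 0],
  [0, 0, 90, 0],
  [0, 0, 91, 0],
  [0, 0, 91, 0],
  [0, 0, 91, 0],
])

```text
clock: 5.6
position: [0.446, 0.3443, 0.1881]
ee_rot: [-2.65, -1.687, -0.001]
force: [-0.3, -0.2, -0.7]
width: 0.661
```

Run:
```python
from h import *
go(446.5,344.5,28,-25)
```

```text
shift [0.4 0.4 1.1] twist -0.001 | now grasp [446.  344.3  29.1] head -25.0 t 5.6 j7 -0.83 w 60.7 F [-0.3 -0.2 -0.7]
```

Emit:
move_arm([
  [0, 0, 1, 0],
  [0, 0, 1, 0],
  [0, 0, 1.5, 0],
  [0, 0, 1.5, 0],
])

```text
clock: 6.1
position: [0.446, 0.3442, 0.1867]
ee_rot: [-2.65, -1.687, -0.0]
force: [-1.3, -1.3, 7.4]
width: 0.653
```

Contact is felt at 7 N, so I'll release.

Emit:
move_arm([
  [0, 0, 0, 0],
  [0, 0, 0, 0],
  [0, 0, 0, 0],
  [0, 0, -20, 0],
  [0, 0, -60, 0],
  [0, 0, -110, 0],
  [0, 0, -110, 0],
], grip=78)

```text
clock: 6.98
position: [0.4473, 0.3448, 0.2997]
ee_rot: [-2.649, -1.686, -0.01]
force: [1.6, 0.1, -0.3]
width: 0.849
```

Run:
```python
from h import *
im,P=wrist("pics/w4")
go(398.9,-315.7,130,-80)
```

```text
shift [-618.3  236.3    6.9] twist 0.959 | now grasp [446.4 344.5 138.7] head -25.0 t 7.025 j7 -0.91 w 77.9 F [-0.7 -0.3 -0.9]
```

View pics/w4.png

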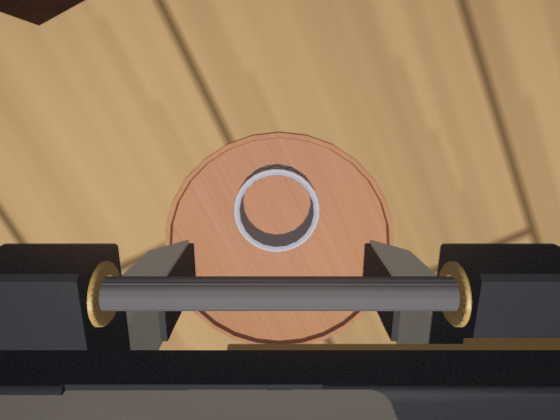

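The bangle stands flat in the copper tray, with its ring centre at about (277,209).

Emit:
move_arm([
  [-618, 236, 7, 0.96],
  [-618, 236, 7, 0.96],
  [-618, 236, 7, 0.96],
  [-618, 236, 7, 0.96],
  [-618, 236, 7, 0.96],
  [-618, 236, 7, 0.96],
  [-618, 236, 7, 0.96],
  [-618, 236, 7, 0.96],
  [-618, 236, 7, 0.96],
  [-618, 236, 7, 0.96],
  [-618, 236, 7, 0.96],
  [-618, 236, 7, 0.96],
  [-618, 236, 7, 0.96],
  [-618, 236, 7, 0.96],
  [-618, 236, 7, 0.96],
])

```text
clock: 8.9
position: [0.3986, -0.3145, 0.2891]
ee_rot: [-3.129, -0.275, 0.0]
force: [-0.1, -0.3, 0.5]
width: 0.85
```

Run:
```python
from h import *
im,P=wrist("pics/w5")
go(398.9,-315.7,46,-80)
print(proj("wrist",[.3989,-.3157,.05],P),proj("wrist",[.4957,-.2992,.05],P))
```

```text
shift [ 0.1  1.1 84.2] twist 0.001 | now grasp [ 398.6 -314.7  130.2] head -80.0 t 8.95 j7 -0.37 w 78.0 F [ 0.2  0.4 -0.4]
[278.69926544 222.19209092] [279.9845721   54.05880027]
```

View pics/w5.png

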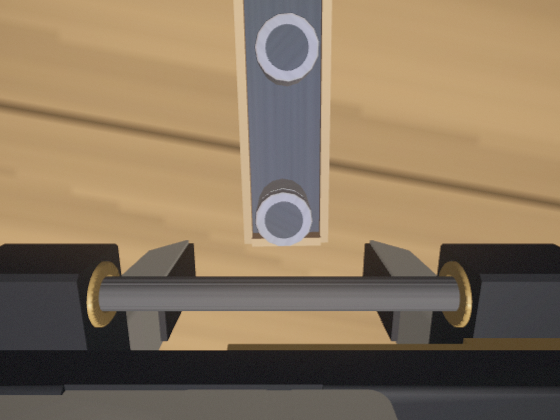

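The wrist view shows the front tin's top at (284,218), the rear tin at (287,48), and the stop's pale end at row 240.

Run:
```python
from h import *
P=np.load("pics/w5.npy")
for uv,z in [((284,218),.05),((287,48),.05),((246,20),.012),((329,20),.012),((251,220),.012),((325,220),.012)]: print(uv,ray("wrist",uv,z,P)*1000)
```

```text
(284, 218) [ 402.1803345  -318.47787849   50.        ]
(287, 48) [ 499.47060921 -302.48264932   50.        ]
(246, 20) [ 516.778472   -273.45400026   12.        ]
(329, 20) [ 526.0770161  -325.70958952   12.        ]
(251, 220) [ 385.17311122 -297.48513305   12.        ]
(325, 220) [ 394.69163969 -350.90510513   12.        ]
```

Emit:
move_arm([
  [1.5, 2.6, 50, 0],
  [1.5, 2.6, 75, 0],
  [1.5, 2.6, 85, 0],
  [1.5, 2.6, 90, 0],
  [1.5, 2.6, 90, 0],
  [1.5, 2.6, 90, 0],
])

```text
clock: 9.7
position: [0.4004, -0.3181, 0.2]
ee_rot: [3.129, 0.273, 0.002]
force: [-0.8, 0.6, -0.3]
width: 0.85
```

Emit:
move_arm([
  [0, 0, 0, 0],
  [0, 0, 0, 0],
  [0, 0, 0, 0],
  [0, 0, 0, 0],
  [0, 0, 0, 0],
  [0, 0, 0, 0],
  [0, 0, 0, 0],
], grip=28, grip_force=15)

```text
clock: 10.58
position: [0.4001, -0.3179, 0.1992]
ee_rot: [-3.13, -0.273, 0.0]
force: [1.1, -0.5, 0.5]
width: 0.392
```

Run:
```python
from h import *
im,P=wrist("pics/w6")
go(412.7,272,120,-25)
```

```text
shift [ 114.4 -578.8  -79.7] twist -0.961 | now grasp [ 400.1 -317.9   40.2] head -80.0 t 10.625 j7 -0.24 w 35.8 F [-0.   0.1  0.2]
```

View pics/w6.png

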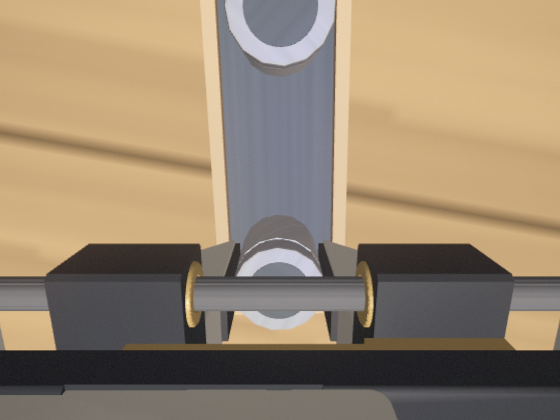

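The tin is gripped: 36 mm opening, centred at about (280,285).

Emit:
move_arm([
  [0, 0, -30, 0],
  [0, 0, -70, 0],
  [0, 0, -80, 0],
  [114, -579, -80, -0.96],
  [114, -579, -80, -0.96],
  [114, -579, -80, -0.96],
  [114, -579, -80, -0.96],
  [114, -579, -80, -0.96],
  [114, -579, -80, -0.96],
  [114, -579, -80, -0.96],
  [114, -579, -80, -0.96],
  [114, -579, -80, -0.96],
  [114, -579, -80, -0.96],
  [114, -579, -80, -0.96],
  [114, -579, -80, -0.96],
  [114, -579, -80, -0.96],
  [114, -579, -80, -0.96],
  [114, -579, -80, -0.96],
])

```text
clock: 12.88
position: [0.4125, 0.2716, 0.2793]
ee_rot: [-2.651, -1.686, -0.0]
force: [0.2, 0.6, -0.5]
width: 0.387
```

Run:
```python
from h import *
im,P=wrist("pics/w7")
go(413.5,272,39.2,-25)
```

```text
shift [ 0.7  0.8 81.1] twist -0.001 | now grasp [412.5 271.7 120.3] head -25.1 t 12.925 j7 -0.87 w 35.5 F [-0.2 -0.1 -0.3]
```

View pics/w7.png

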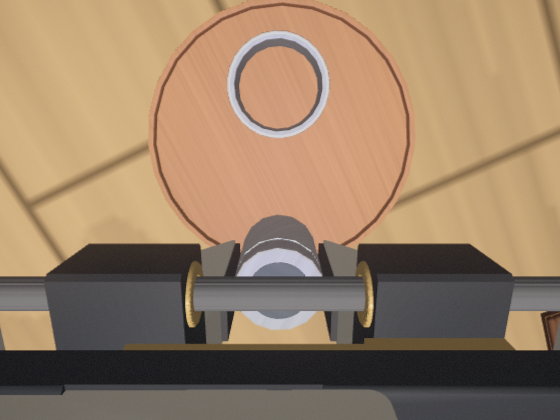

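Run:
```python
from h import *
P=np.load("pics/w7.npy")
print(ray("wrist",(281,-1),.01,P)*1000-90*np.array([.4226,.9063,0]), [ray("wrist",u,.01,P)*1000 for u in((150,130),(413,130))],ray("wrist",(279,84),.032,P)*1000)
```

```text
[432.7532972  308.91353663  10.        ] [array([358.41477906, 356.16787985,  10.        ]), array([517.38730384, 281.8574822 ,  10.        ])] [448.17377983 345.02554715  32.        ]
```

Emit:
move_arm([
  [0.7, 0.8, 45, 0],
  [0.7, 0.8, 68, 0],
  [0.7, 0.8, 76, 0],
  [0.7, 0.8, 79, 0],
  [0.7, 0.8, 80, 0],
  [0.7, 0.8, 80.5, 0],
  [0.7, 0.8, 81, 0],
  [0.7, 0.8, 81, 0],
])

```text
clock: 13.92
position: [0.4134, 0.2725, 0.1985]
ee_rot: [-2.65, -1.687, -0.001]
force: [-0.3, -0.0, -1.1]
width: 0.385
```

Emit:
move_arm([
  [0, 0, 0.7, 0],
  [0, 0, 0.7, 0],
  [0, 0, 1, 0],
  [0, 0, 1, 0],
])

```text
clock: 14.42
position: [0.4135, 0.2724, 0.1981]
ee_rot: [-2.65, -1.686, -0.001]
force: [-4.4, -1.4, 14.6]
width: 0.387
```

Contact is made. I'll release with a small opening, then lift.

Emit:
move_arm([
  [0, 0, -0.3, 0],
  [0, 0, -0.3, 0],
  [0, 0, -0.3, 0],
  [0, 0, -0.3, 0],
  [0, 0, -20, 0],
  [0, 0, -60, 0],
  [0, 0, -100, 0],
  [0, 0, -100, 0],
  [0, 0, -100, 0],
], grip=56)

```text
clock: 15.55
position: [0.4131, 0.2724, 0.2969]
ee_rot: [-2.65, -1.687, 0.0]
force: [-0.2, 0.0, 0.1]
width: 0.607
```

Run:
```python
from h import *
im,P=wrist("pics/w8")
go(497.5,-301,120,-80)
```

```text
shift [-483.6  319.2   17.8] twist 0.959 | now grasp [412.9 272.3 137.4] head -25.0 t 15.6 j7 -0.88 w 55.8 F [-0.9 -0.3 -0.2]
```

View pics/w8.png

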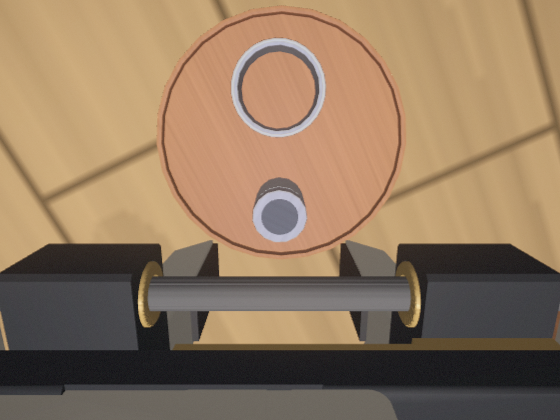

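The tin stands upright in the round tray at about (279,215), clear of the bangle. Next is the rear tin.

Emit:
move_arm([
  [-484, 319, 18, 0.96],
  [-484, 319, 18, 0.96],
  [-484, 319, 18, 0.96],
  [-484, 319, 18, 0.96],
  [-484, 319, 18, 0.96],
  [-484, 319, 18, 0.96],
  [-484, 319, 18, 0.96],
  [-484, 319, 18, 0.96],
  [-484, 319, 18, 0.96],
  [-484, 319, 18, 0.96],
  [-484, 319, 18, 0.96],
  [-484, 319, 18, 0.96],
  [-484, 319, 18, 0.96],
  [-484, 319, 18, 0.96],
  [-484, 319, 18, 0.96],
], grip=70)

```text
clock: 17.48
position: [0.4977, -0.3006, 0.2794]
ee_rot: [-3.129, -0.274, -0.0]
force: [-0.4, -0.5, 0.4]
width: 0.765
```

Run:
```python
from h import *
im,P=wrist("pics/w9")
go(497.5,-301,40,-80)
print(proj("wrist",[.4975,-.301,.05],P))
```

```text
shift [-0.2  0.3 80.3] twist -0.0 | now grasp [ 497.7 -300.7  120.3] head -80.0 t 17.525 j7 -0.5 w 70.0 F [-0.8 -0.3 -0.6]
[277.09559384 227.72672203]
```

View pics/w9.png

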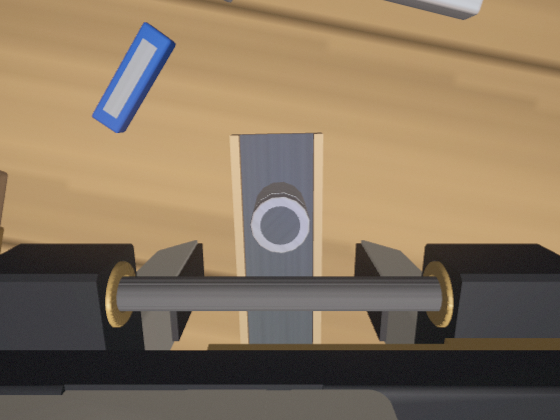

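The rear tin's top is at (280,225), as predicted to within 2 mm.

Emit:
move_arm([
  [1, 1.5, 45, 0],
  [1, 1.5, 68, 0],
  [1, 1.5, 77, 0],
  [1, 1.5, 80, 0],
  [1, 1.5, 80, 0],
  [1, 1.5, 80, 0],
])

```text
clock: 18.27
position: [0.499, -0.3026, 0.2]
ee_rot: [3.129, 0.273, 0.002]
force: [0.0, -0.3, -0.5]
width: 0.76
```

Emit:
move_arm([
  [0, 0, 0, 0],
  [0, 0, 0, 0],
  [0, 0, 0, 0],
  [0, 0, 0, 0],
  [0, 0, 0, 0],
  [0, 0, 0, 0],
], grip=28, grip_force=8)

```text
clock: 19.02
position: [0.4988, -0.3024, 0.1992]
ee_rot: [-3.13, -0.273, -0.0]
force: [-0.3, -0.4, 1.0]
width: 0.389
```

Run:
```python
from h import *
go(395,-318,40,-80)
```

```text
shift [-104.9   -2.6    0.2] twist -0.001 | now grasp [ 498.8 -302.4   40.2] head -80.0 t 19.025 j7 -0.42 w 35.7 F [-0.3 -0.4  1. ]
```

Emit:
move_arm([
  [-10, 0, -0.5, 0],
  [-25, 0, -0.5, 0],
  [-40, 0, -0.5, 0],
  [-55, 0, -0.5, 0],
  [-70, 0, -0.5, 0],
  [-85, 0.5, -0.5, 0],
  [-95, 0.5, -0.5, 0],
  [-98, 1, 0, 0],
  [-99, 1, 0, 0],
  [-100, 1, 0, 0],
  [-100, 1, 0, 0],
])

```text
clock: 20.4
position: [0.4008, -0.3207, 0.1992]
ee_rot: [3.13, 0.273, 0.0]
force: [-0.3, -0.1, -1.1]
width: 0.394
```

Emit:
move_arm([
  [-1, 0, 0, 0],
  [-2, 0, 0, 0],
  [-3, 0, 0, 0],
  [-3, 0, 0, 0],
])

```text
clock: 20.9
position: [0.3973, -0.3213, 0.1992]
ee_rot: [-3.13, -0.272, 0.0]
force: [0.4, -0.0, -1.2]
width: 0.387
```

Emit:
move_arm([
  [-1, 0, 0, 0],
  [-2, 0, 0, 0],
  [-2, 0, 0, 0],
])

```text
clock: 21.28
position: [0.3954, -0.3216, 0.1992]
ee_rot: [-3.13, -0.272, -0.0]
force: [-0.6, -0.2, -0.2]
width: 0.397
```

Emit:
move_arm([
  [-1, 0, 0, 0],
  [-1.5, 0, 0, 0],
  [-1.5, 0, 0, 0],
])

```text
clock: 21.65
position: [0.3947, -0.3217, 0.1994]
ee_rot: [3.129, 0.273, 0.002]
force: [4.5, 1.6, 0.2]
width: 0.387
```

The stop is felt: +4.5 N in x at x = 394.7. I'll release and check.

Emit:
move_arm([
  [0.3, 0, 0.3, 0],
  [0.3, 0, 0.3, 0],
  [0.3, 0, 0, 0],
  [0.3, 0, 0, 0],
  [0, 0, -20, 0],
  [0, 0, -60, 0],
  [0, 0, -90, 0],
  [0, 0, -90, 0],
  [0, 0, -90, 0],
], grip=60)

```text
clock: 22.78
position: [0.3939, -0.3215, 0.2887]
ee_rot: [-3.129, -0.273, 0.0]
force: [-0.9, -0.9, -0.9]
width: 0.651
```

Run:
```python
from h import *
im,P=wrist("pics/w10")
go(434.8,-88.6,120,-100)
```

```text
shift [  80.7 -222.3    9.6] twist 0.348 | now grasp [ 393.8 -321.5  129.4] head -80.0 t 22.825 j7 -0.38 w 60.0 F [-0.7  0.3  0.2]
```

View pics/w10.png

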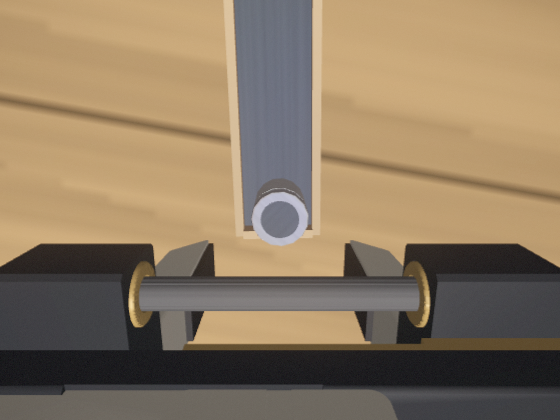

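The rear tin is upright against the stop, with its top at (280,218). Next is the clamp.

Emit:
move_arm([
  [81, -222, 10, 0.35],
  [81, -222, 10, 0.35],
  [81, -222, 10, 0.35],
  [81, -222, 10, 0.35],
  [81, -222, 10, 0.35],
  [81, -222, 10, 0.35],
  [81, -222, 10, 0.35],
  [81, -222, 10, 0.35],
], grip=70)

```text
clock: 23.82
position: [0.4352, -0.0904, 0.2792]
ee_rot: [3.129, -0.281, 0.0]
force: [0.5, -0.5, -1.2]
width: 0.76
```

Run:
```python
from h import *
im,P=wrist("pics/w11")
go(434.8,-88.6,23,-99.5)
print(proj("wrist",[.4348,-.0886,.02],P))
```

```text
shift [-0.7 -1.5 97.2] twist -0.013 | now grasp [435.2 -90.2 120.2] head -100.2 t 23.875 j7 -1.14 w 70.2 F [-0.1 -0.   0.1]
[274.35594729 215.0718879 ]
```

View pics/w11.png

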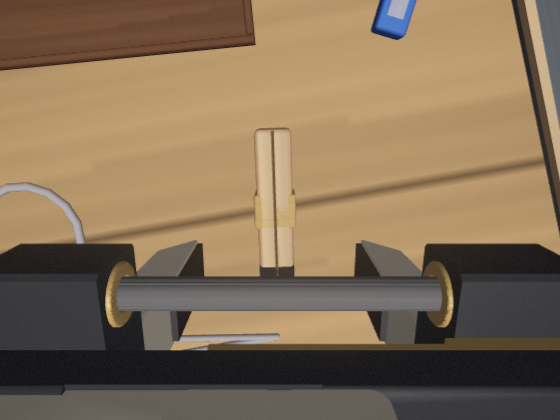

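The brass band's centre is at (275,211). The clamp's axis agrees to within about 1 deg, so I'll grasp at the band.

Emit:
move_arm([
  [1, -1.3, 60, -0.015],
  [1, -1.3, 85, -0.015],
  [1, -1.3, 94, -0.015],
  [1, -1.3, 97, -0.015],
  [1, -1.3, 97, -0.015],
  [1, -1.3, 97, -0.015],
])

```text
clock: 24.62
position: [0.437, -0.0881, 0.183]
ee_rot: [-3.131, 0.253, -0.002]
force: [0.3, 0.3, 0.3]
width: 0.759
```

Emit:
move_arm([
  [0, 0, 0, 0],
  [0, 0, 0, 0],
  [0, 0, 0, 0],
  [0, 0, 0, 0],
  [0, 0, 0, 0],
  [0, 0, 0, 0],
  [0, 0, 0, 0],
], grip=20, grip_force=18)

```text
clock: 25.5
position: [0.4366, -0.0881, 0.1822]
ee_rot: [-3.131, 0.253, 0.0]
force: [-0.2, 0.6, 0.8]
width: 0.303
```

Run:
```python
from h import *
im,P=wrist("pics/w12")
# tray centre 631,-2.8 ; tray y axis heading 85.2
c=np.array([631,-2.8])+45*np.array([np.cos(np.radians(85.2)),np.sin(np.radians(85.2))]);print(c)
go(c[0],c[1],110,-95)
```

```text
[634.76550295  42.04217867]
shift [ 174.7 -160.3  -86.8] twist -0.074 | now grasp [436.6 -88.1  23.2] head -99.2 t 25.55 j7 -0.93 w 28.1 F [0.5 0.5 0.2]
```

View pics/w12.png

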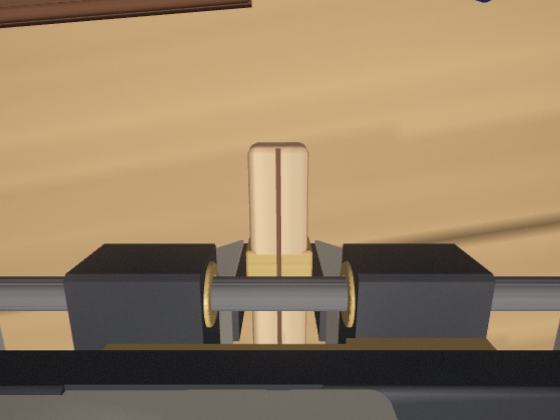

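The clamp is gripped by the brass at 28 mm opening and lies square to the jaws.

Emit:
move_arm([
  [0, 0, -30, 0],
  [0, 0, -70, 0],
  [0, 0, -87, 0],
  [175, -160, -87, -0.074],
  [175, -160, -87, -0.074],
  [175, -160, -87, -0.074],
  [175, -160, -87, -0.074],
  [175, -160, -87, -0.074],
  [175, -160, -87, -0.074],
  [175, -160, -87, -0.074],
  [175, -160, -87, -0.074],
])

```text
clock: 26.92
position: [0.6345, 0.041, 0.2695]
ee_rot: [-3.138, 0.139, 0.0]
force: [-0.1, 1.0, -0.3]
width: 0.307
```

Run:
```python
from h import *
im,P=wrist("pics/w13")
go(634.8,42,29,-95)
```

```text
shift [ 0.1 -0.8 81.5] twist -0.001 | now grasp [634.6  41.2 110.5] head -95.1 t 26.975 j7 -1.3 w 27.7 F [ 0.9 -1.2 -1.1]
```

View pics/w13.png

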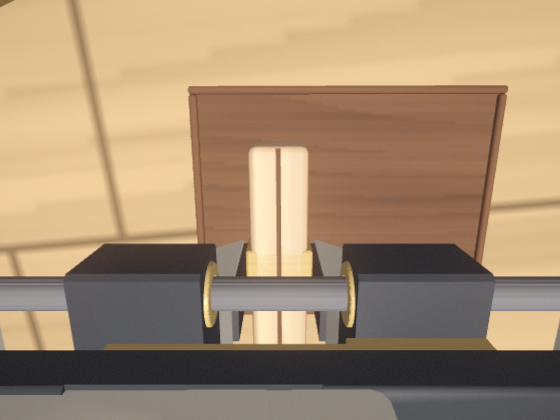

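Run:
```python
from h import *
P=np.load("pics/w13.npy")
a=ray("wrist",(189,88),.01,P)*1000;b=ray("wrist",(506,88),.01,P)*1000
u=(a-b)/np.linalg.norm(a-b);print(a,b,np.linalg.norm(a-b),np.degrees(np.arctan2(u[1],u[0])))
xd=np.array([u[1],-u[0]]);print("centre",(a+b)[:2]/2-80*xd)
```

```text
[720.53263446  88.29939561  10.        ] [ 703.19207178 -108.39727734   10.        ] 197.45955602147086 84.96189210208233
centre [632.17143234  -3.0234768 ]
```

Both estimates of the tray pose agree, so I'll lower the clamp.

Emit:
move_arm([
  [-1, -0.8, 45, 0],
  [-1, -0.8, 68, 0],
  [-1, -0.8, 76, 0],
  [-1, -0.8, 79, 0],
  [-1, -0.8, 80.5, 0],
  [-1, -0.8, 81.5, 0],
  [-1, -0.8, 81.5, 0],
])

```text
clock: 27.85
position: [0.6343, 0.0426, 0.1882]
ee_rot: [-3.138, 0.137, -0.001]
force: [-0.1, 0.7, -0.4]
width: 0.303
```

Emit:
move_arm([
  [0, 0, 0.7, 0],
  [0, 0, 1.2, 0],
  [0, 0, 1.2, 0],
])

```text
clock: 28.22
position: [0.6342, 0.0426, 0.1873]
ee_rot: [-3.138, 0.137, -0.001]
force: [-2.4, -0.1, 7.2]
width: 0.304
```

Contact at 7 N. I'll release.

Emit:
move_arm([
  [0, 0, 0, 0],
  [0, 0, 0, 0],
  [0, 0, 0, 0],
  [0, 0, 0, 0],
  [0, 0, -20, 0],
  [0, 0, -60, 0],
  [0, 0, -100, 0],
  [0, 0, -100, 0],
  [0, 0, -100, 0],
], grip=46)

```text
clock: 29.35
position: [0.634, 0.0428, 0.2871]
ee_rot: [-3.138, 0.137, -0.001]
force: [-0.1, -0.4, -0.1]
width: 0.504
```

Run:
```python
from h import *
im,P=wrist("pics/w14")
go(656.5,-246,120,-103.8)
```

```text
shift [ 47.8 285.8   7.2] twist 0.154 | now grasp [633.8  42.8 127.3] head -95.0 t 29.4 j7 -1.31 w 45.6 F [ 0.1 -0.5 -0. ]
```

View pics/w14.png

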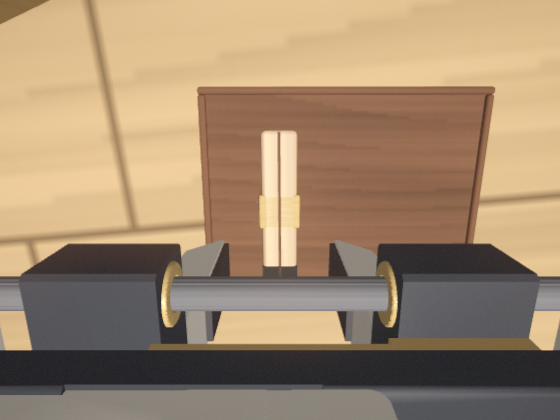

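The clamp lies flat inside the tray, with its brass band at (280,211). Next is the small silver bar.

Emit:
move_arm([
  [48, 286, 7, 0.154],
  [48, 286, 7, 0.154],
  [48, 286, 7, 0.154],
  [48, 286, 7, 0.154],
  [48, 286, 7, 0.154],
  [48, 286, 7, 0.154],
  [48, 286, 7, 0.154],
  [48, 286, 7, 0.154],
  [48, 286, 7, 0.154],
])

```text
clock: 30.52
position: [0.6574, -0.245, 0.2794]
ee_rot: [-3.118, 0.375, 0.0]
force: [-0.2, 0.3, -0.2]
width: 0.502
```

Run:
```python
from h import *
im,P=wrist("pics/w15")
go(656.5,-246,22,-103.8)
print(proj("wrist",[.6565,-.246,.014],P))
```

```text
shift [-0.6  0.9 98.5] twist 0.001 | now grasp [ 657.3 -245.3  120.5] head -103.7 t 30.575 j7 -1.05 w 45.7 F [-0.2  0.2 -0.2]
[278.96147632 212.38772374]
```

View pics/w15.png

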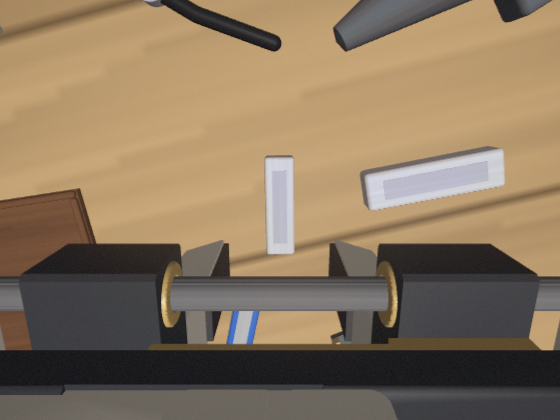

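The small bar's centre is at (280,205), square to the jaws. The large bar's nearest edge, at column 362, is about 58 mm away and clear of the fingers.

Emit:
move_arm([
  [2, 1, 60, 0],
  [2, 1, 85, 0],
  [2, 1, 95, 0],
  [2, 1, 98, 0],
  [2, 1, 98.5, 0],
  [2, 1, 98.5, 0],
])

```text
clock: 31.32
position: [0.6591, -0.2481, 0.1822]
ee_rot: [3.118, -0.378, 0.003]
force: [0.6, 0.9, 0.4]
width: 0.502
```

Emit:
move_arm([
  [0, 0, 0, 0],
  [0, 0, 0, 0],
  [0, 0, 0, 0],
  [0, 0, 0, 0],
  [0, 0, 0, 0],
  [0, 0, 0, 0],
], grip=12, grip_force=30)

```text
clock: 32.08
position: [0.6589, -0.2477, 0.1811]
ee_rot: [-3.118, 0.378, -0.0]
force: [0.3, 1.4, 2.9]
width: 0.211
```

Run:
```python
from h import *
im,P=wrist("pics/w16")
c=np.array([631.5,-2.9])-45*np.array([np.cos(np.radians(85.1)),np.sin(np.radians(85.1))]);print(c)
go(c[0],c[1],110,-95)
```

```text
[627.65623846 -47.73553833]
shift [ -78.  -186.8  -87.8] twist -0.154 | now grasp [ 658.8 -247.7   22.1] head -103.8 t 32.125 j7 -0.99 w 19.8 F [0.3 2.3 2.7]
```

View pics/w16.png

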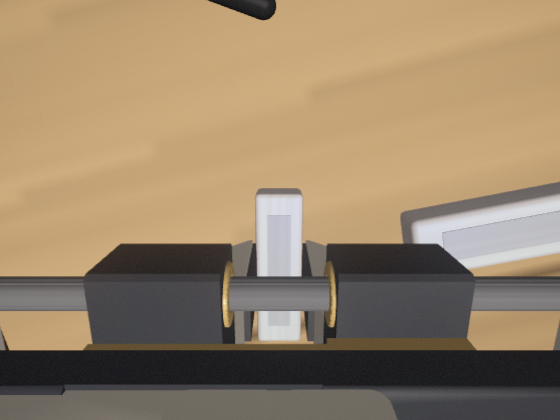

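The bar is gripped at 20 mm opening, centred and square.

Emit:
move_arm([
  [0, 0, -25, 0],
  [0, 0, -65, 0],
  [0, 0, -88, 0],
  [-78, -187, -88, -0.154],
  [-78, -187, -88, -0.154],
  [-78, -187, -88, -0.154],
  [-78, -187, -88, -0.154],
  [-78, -187, -88, -0.154],
  [-78, -187, -88, -0.154],
  [-78, -187, -88, -0.154],
  [-78, -187, -88, -0.154],
])

```text
clock: 33.5
position: [0.6276, -0.0491, 0.269]
ee_rot: [3.138, -0.14, 0.0]
force: [-0.3, 0.0, -1.1]
width: 0.213
```

Run:
```python
from h import *
im,P=wrist("pics/w17")
go(627.7,-47.7,28,-95)
```

```text
shift [-0.1 -1.1 82. ] twist -0.002 | now grasp [627.7 -48.8 110. ] head -95.1 t 33.55 j7 -1.16 w 20.0 F [ 0.5 -0.4 -1.8]
```

View pics/w17.png

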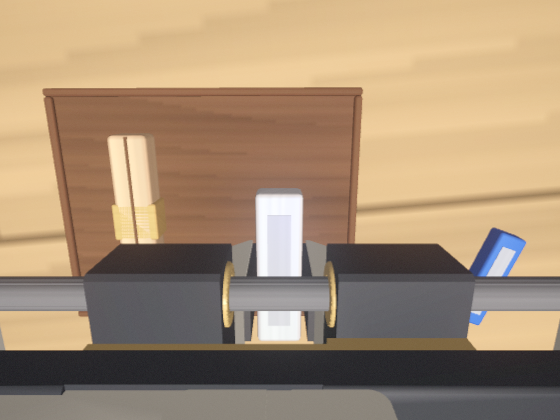

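The bar is held over the free half of the tray, and the clamp lies at about (137,215).

Emit:
move_arm([
  [0, -1, 45, 0],
  [0, -1, 68, 0],
  [0, -1, 76, 0],
  [0, -1, 79, 0],
  [0, -1, 81, 0],
  [0, -1, 82, 0],
  [0, -1, 82, 0],
])

```text
clock: 34.42
position: [0.6279, -0.0467, 0.1875]
ee_rot: [-3.138, 0.137, -0.001]
force: [-0.2, -0.6, -1.1]
width: 0.211
```

Emit:
move_arm([
  [0, 0, 0.7, 0],
  [0, 0, 1.2, 0],
  [0, 0, 1.2, 0],
])

```text
clock: 34.8
position: [0.6278, -0.0467, 0.1861]
ee_rot: [-3.138, 0.137, -0.0]
force: [-0.7, 0.7, 2.1]
width: 0.211
```

Emit:
move_arm([
  [0, 0, 0.4, 0],
  [0, 0, 0.4, 0],
])

```text
clock: 35.05
position: [0.6278, -0.0468, 0.1861]
ee_rot: [-3.138, 0.137, -0.001]
force: [-3.5, 1.3, 7.0]
width: 0.215
```

Emit:
move_arm([
  [0, 0, 0, 0],
  [0, 0, 0, 0],
  [0, 0, 0, 0],
  [0, 0, 0, 0],
  [0, 0, -20, 0],
  [0, 0, -60, 0],
  [0, 0, -120, 0],
  [-150, 0, -180, 0],
  [-200, 0, -200, 0],
  [-230, 0, -200, 0],
  [-230, 0, -200, 0],
  [-230, 0, -200, 0],
  [-230, 0, -200, 0],
], grip=40)

```text
clock: 36.67
position: [0.3991, -0.0266, 0.3863]
ee_rot: [-3.136, 0.135, -0.003]
force: [0.7, 0.1, 0.2]
width: 0.437
```

Run:
```python
from h import *
wrist("pics/w18")
for n in("top","side"): cv2.imwrite(f"pics/{n}18.png",arm.get_image(n)[:,:,::-1])
go(430,0,300,-95)
```

```text
shift [ 28.  -29.6 -73.6] twist -0.002 | now grasp [399.5 -27.1 226.5] head -95.1 t 36.825 j7 -1.57 w 39.9 F [-0.  -0.4  0.3]
```

View pics/top18.png

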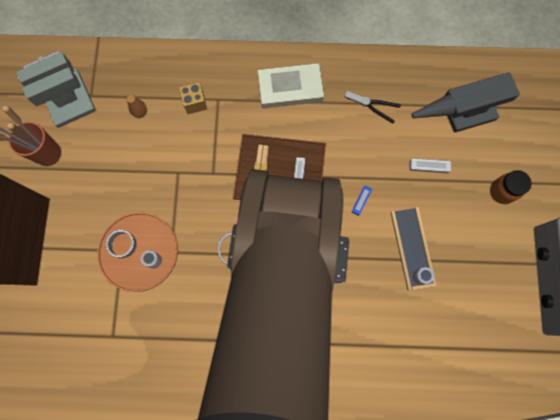

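View pics/side18.png

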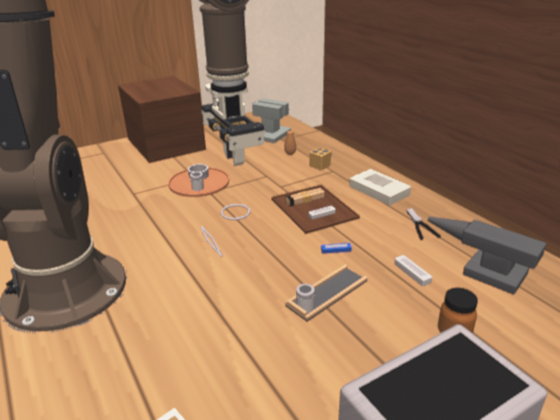

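View pics/w18.png

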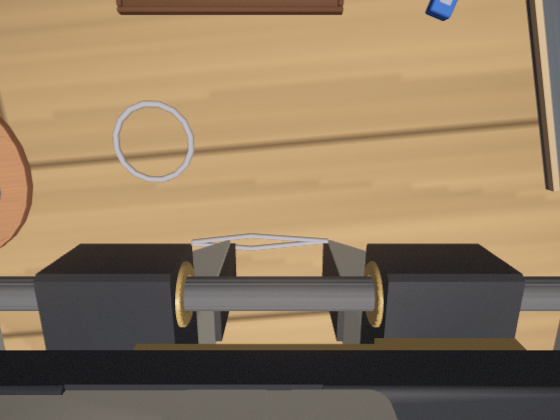

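All five items are in place in the side and top views, and the hoop, large bar and blue bar haven't moved. One last numeric check of the rear tin.

Run:
```python
from h import *
a=cv2.imread("pics/top18.png")[195:300,380:450]
cv2.imwrite("pics/c18.png",cv2.resize(a,None,fx=5.5,fy=5.5,interpolation=cv2.INTER_CUBIC))
```

```text
(no output)
```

View pics/c18.png

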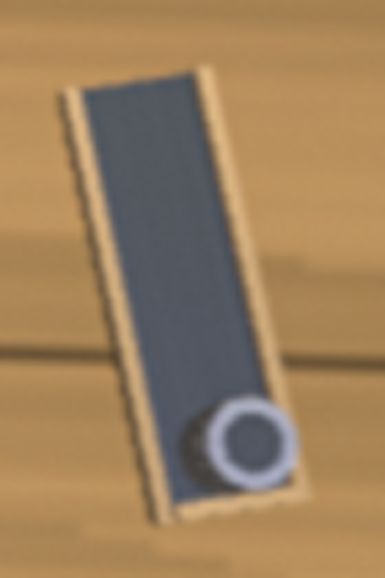

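Run:
```python
from h import *
p=ray("top",(380+251.5/5.5-.5,195+444.5/5.5-.5),.05)*1000;print(p)
l=np.array([458.5,-306.1]);u=np.array([np.cos(np.radians(10.6)),np.sin(np.radians(10.6))])
print("lane x",(p[:2]-l)@u,"lane y",(p[:2]-l)@np.array([-u[1],u[0]]))
arm.sign_off()
```

```text
[ 393.46450998 -320.2866521    50.        ]
lane x -66.53533590448622 lane y -1.9811956058906866
the job is handed in; nothing more can be done
```

Both kits are made up and the job is handed in at about 37 s on the robot's clock, against the 115 s limit.

- **Setting job (round copper tray):** the wide bangle and the front tin are in. Each was lowered until the force showed floor contact, then released, and the wrist view shows them flat and upright.
- **Ring job (rectangular wooden tray):** the ring clamp and the smaller, non-blue silver bar are in, set down the same way. The last side view shows both lying flat inside the tray.
- **Tin lane:** after the front tin was placed, I slid the rear tin forward until the stop pushed back with 4.5 N. A top-view measurement puts it at lane x = -66.5 mm, where touching is -66. It was upright in the wrist view after release.
- **Left alone:** the last pictures show the hoop, the blue bar and the larger bar where they lay.

None of these checks failed. The wrist and top cameras disagreed by 3 to 5 mm at times, so I averaged them for the grasps. The largest wrist force I saw was about 15 N, when the tin touched the tray floor.

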